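Set the shielding-gas valve two turns open and keep hold of it

ROBOT

A 6-joint arm with a two-finger parallel gripper is mounted at the origin on the work surface. World frame = base frame: x ahead of the robot, y to its left, z up, the work surface at z = 0. Lengths are in m, angles in rad, forces in N, time in s.
With the tool pointing down it reaches from about 0.275 to 0.975 m from the base axis. Payload 8.4 kg.
Tool frame: the origin (TCP) lies at the centre of the arm's flange, where the gripper is bolted on; the fingertips stand 190 mm ahead of it and the grasp point (between the pads) lies 171 mm ahead of it; z points along the fingers, x is the direction in which the jaws open and shut, and the axes are right-handed (so a half turn about z gives the same grasp; the last joint's range is limited). The gripper opens to 92 mm and grips with 3 to 60 N. Pads are 20 mm wide; open, the fingers measure 128 mm over their backs; the gripper's body (75 mm by 189 mm) begins 69 mm behind the grasp point.
Start: joints at [1.121, 0.353, 1.633, -0, 1.155, -0.002], TCP at [0.271, 0.563, 0.405] pointing down, gripper open.
Joint ranges: [-2.63, 2.63], [-0.92, 2.1], [0.06, 2.66], [-1.3, 4.44], [0, 2.69], [-3.02, 3.02]. Speed limits (rad/s): [2.22, 2.22, 2.79, 3.14, 3.14, 3.14].

INTERFACE

Orientations are given as a 3x3 rotation matrix whose columns are the frame's x, y, z axes.
In Python, from bench import manip gives the robot as it stands. The module is installed in compiled form; this text tells all that it offers.
- The arm moves only by the tool jog_arm, never from a script. Its argument "rows" is text: rows parted by semicolons, each of 5 numbers parted by spaces: the shift along the tool's x, y, z in units of 50 mm (1.0 is 50 mm), then the turn about the tool's z in rad, then the opening, from -1 (shut) to 1 (fully open). In form: x y z roll jaw; .... A call has 1 to 8 rows; each row is the pose to reach, as a shift and turn from the pose commanded when the call began, along the tool's axes at that moment; what a row does not reach only later rows make up. A row lasts 1/8 s, in which the tool goes at most 62.5 mm and 10.7 degrees, less where a joint would pass 70% of its speed; a pose out of reach is approached as far as the arm can. A call with a gripper value outside its range is refused whole. The fingers move at their own pace and stop on an object; "newtons" is the grip in N (left out, the last holds). Time passes only in rows, so rows that repeat a pose let the fingers close. It gives the time, the measured TCP pose, the force and the opening at its end, in the units of the state.
- manip.sense(): the state, without advancing time (a new reading comes with each control period).
- manip.capture(name): name is "side" or "top"; returns a dict with "frame" (420x560x3 uint8, red, green, blue), "range_z" (420x560 float32, m along the optical axis (not along the pixel's ray), 0 where there is no reading), "fov_y" (degrees; the focal length in pixels is half the picture's height over the tangent of half this angle, whatever the lens; pixels are square), "cx", "cy" (the principal point, pixels), "world_to_cam" (4x4, takes a point from world to camera coordinates). Camera axes: x right, y down, z forward; pixel columns grow to the right and rows downward; lengths in m; the calibration is good to about 2 mm. A picture is of the moment at which its call begins.
- manip.sign_off(): hands the job in, once; it reports no verdict.
Trained networks look in the newest picture that a camera, given by its name, has taken for a name from the list of things; names that differ only in an ending like _2 or _b are one class to them, and where a whole thing is asked for, a point or a joint stands for the part that bears it (a point fixed in the world has none). Each returns a list of dicts, best first, with "p" (0 to 1); they miss things now and then, are a little off and sometimes report something else, mostly with a low value. They report only what shows in the picture. A call takes as long as a camera call.
- manip.masks_of(camera, label): "mask" (420x560 bool, what is visible of it) and "rect" ([left, top, right, bottom] in pixels, round what is visible of it).
- manip.pinpoint(camera, label): "centre" ([column, row] in pixels: a listed point, or the origin of a listed thing).
The state is a dict: "time": time; "joints": joint angles; "joint_velocities": joint speeds; "tau": joint torques, N m; "tool_pos": TCP position; "eef_rot": TCP orientation; "contact_force": force on the tool from outside, world axes, zero at the start; "torque": the same for the moment, N m; "grip_width": opening from 0.0 (shut) to 1.0 (fully open).
Only numpy, scipy, OpenCV 4.12 (cv2) and the standard library are available. Lean on these libraries where they do the work, as an engineer would, in place of code of your own. Each camera call takes 0.05 s, during which the arm holds its last target.

TASK

Take the red handwheel by its black crank handle and close the valve on the welding bench clockwise until it comes up against its stop; then back it off exactly two full turns counter-clockwise and stop there. Finish still gripping the black handle, keeping the wheel still at two turns: do not let go. Leave the spray can, the magnet and the steel angle where they are.

Things in the scene. Friction and masses are not known exactly. Their poses are not given: they have to be found in the camera images.
- wheel (a joint): angle of the red handwheel on its upright stem, rad: 0 = shut, against a firm stop; grows as it is opened counter-clockwise (seen from above), one turn = 6.283, and counts on through whole turns, up to a second stop at 18.85 (three turns). It starts 1.5 to 5 rad open. It turns stiffly (about 0.12 N m, i.e. 2 to 4 N at the handle) and stays where it is left; its height does not change as it turns
- wheel_axis (a point): centre of the handwheel, on its upright turning axis, at mid height of the rim, 125 mm above the bench. Wheel: red, rim circle radius 60 mm, rim bar 14 mm thick (its top 7 mm above this point), three spokes, hub top 8 mm above this point (a small stem end on it reaches 10 mm)
- handle_center (a point): centre (half-way up) of the black upright crank handle on the wheel's rim: a cylinder 24 mm across and 60 mm tall standing 60 mm from the wheel's axis; this point is 38 mm above wheel_axis, the handle's foot is 8 mm and its top 68 mm above wheel_axis. The handle spins freely on its own pin, so it can be gripped from above and carried round the circle without the gripper turning
- handle: the same black crank handle as a body; origin at its foot on its own axis, z up, 30 mm below handle_center; it spins freely on its pin (its yaw means nothing)
- valve: the fixed valve: grey base plate 200 x 200 x 10 mm bolted to the bench, teal valve body with two pipe stubs along its y reaching 137 mm each way, 80 mm high at most there. Origin under the middle of the plate, on the wheel's axis. With the valve shut the handle stands in the valve's +x direction, over an orange stripe painted on the plate near the middle of that edge (the stripe lies 63 to 97 mm from the axis); place and yaw (within 0.6 rad) vary
- spray_can: bystander: green spray can, 56 mm across, 115 mm tall, standing; origin at the centre of its underside. It, the magnet and the angle stand 200 mm or more from the wheel's axis
- magnet: bystander: yellow and dark welding magnet block, 84 x 50 x 20 mm, lying flat; origin at the centre of its underside
- angle: bystander: offcut of steel angle, 90 x 40 x 40 mm; origin at the centre of its underside

How it is judged:
On the way, in this order (a step that is already met when the one before it is completed fails the run):
1. the valve is shut: the wheel is against its stop, fingers on the black handle (value of joint wheel below 0.06 rad and contact force between the fingers and handle above 1 N), for 0.2 s.
2. the wheel is backed off two turns and at rest with the handle gripped (value of joint wheel between 12.3664 and 12.7664 rad and contact force between the fingers and handle above 2 N and distance between the grasp point and handle_center below 0.035 m and velocity of joint wheel between -0.15 and 0.15 rad/s), for 0.2 s.
At the end, for the whole second after the job is handed in: after being shut by the handle to the stop (to 0.06 rad), the wheel rests two turns open (12.57 rad, within 0.2), the fingers grip the black handle (over 2 N, grasp point within 35 mm of its centre), and the can, magnet and angle are within 30 mm of where they started (value of joint wheel between 12.3664 and 12.7664 rad and contact force between the fingers and handle above 2 N and distance between the grasp point and handle_center below 0.035 m and velocity of joint wheel between -0.1 and 0.1 rad/s and distance of each of spray_can, magnet, angle from where it was at the start of the episode below 0.03 m); the arm keeps its last pose, push and grip.
It fails at once if the spray can is knocked away (moved over 30 mm) (distance of spray_can from where it was at the start of the episode above 0.03 m).
It fails at once if the welding magnet is knocked away (moved over 30 mm) (distance of magnet from where it was at the start of the episode above 0.03 m).
It fails at once if the steel angle offcut is knocked away (moved over 30 mm) (distance of angle from where it was at the start of the episode above 0.03 m).
It also fails if it takes over 69 s, if anything falls off the work surface, if the arm or the gripper's body presses on something with over 40 N, if the wrist force passes 120 N, or if a joint passes its speed limit or range.

## Working session

There is one attempt and no reset: what is moved stays moved. The work goes in short steps, Python scripts to look and compute and a tool call to move; the robot and the scene stay as the last step left them, time stands still between calls to the robot, and variables do not carry over. Pictures are saved under pics/ and viewed, and the job is handed in when it is done.

Besides the shell and the picture viewer there is one more tool, called after "Call:" by a JSON object that holds its "method" and its "body". jog_arm: Moves the arm, as the interface text tells. Its arguments: {"type":"object","properties":{"rows":{"type":"string"},"newtons":{"type":"number"}},"required":["rows"]}

```bash
mkdir -p pics; cat > h.py <<'E'
import numpy as np, cv2
from bench import manip
def cap(n,fn=None):
    c=manip.capture(n)
    if fn: cv2.imwrite('pics/'+fn+'.png',c['frame'][:,:,::-1])
    return c
def K(c):
    return c['frame'].shape[0]/2/np.tan(np.radians(c['fov_y'])/2)
def toworld(c,u,v,z):
    f=K(c); p=np.array([(u-c['cx'])/f*z,(v-c['cy'])/f*z,z,1.])
    return (np.linalg.inv(c['world_to_cam'])@p)[:3]
def ray(c,u,v):
    W=np.linalg.inv(c['world_to_cam']); f=K(c)
    d=W[:3,:3]@np.array([(u-c['cx'])/f,(v-c['cy'])/f,1.]); return W[:3,3],d
def onplane(c,u,v,h):
    o,d=ray(c,u,v); return o+d*(h-o[2])/d[2]
def tri(c1,p1,c2,p2):
    o1,d1=ray(c1,*p1);o2,d2=ray(c2,*p2)
    s=np.linalg.lstsq(np.c_[d1,-d2],o2-o1,rcond=None)[0]
    a=o1+s[0]*d1;b=o2+s[1]*d2
    return (a+b)/2,np.linalg.norm(a-b)
E
python3 - <<'E'
from h import *
np.set_printoptions(precision=4,suppress=True)
s=manip.sense();print(s)
C={n:cap(n,n+'0') for n in('side','top')}
P={}
for n,c in C.items():
    W=np.linalg.inv(c['world_to_cam']);print(n,W[:3,3],W[:3,2],K(c))
    for l in('wheel_axis','handle_center','valve','spray_can','magnet','angle'):
        r=manip.pinpoint(n,l)
        for q in r[:2]:print(n,l,q['p'],q['centre'])
        if r:P[n,l]=r[0]['centre']
for l in('wheel_axis','handle_center','valve','spray_can','magnet','angle'):
    if ('side',l) in P and ('top',l) in P: print(l,tri(C['side'],P['side',l],C['top'],P['top',l]))
E
```

```text
{'time': 0.0, 'joints': array([ 1.1206,  0.3536,  1.6341, -0.    ,  1.1552, -0.0024]), 'joint_velocities': array([-0.0009,  0.0003,  0.0004, -0.001 ,  0.0006,  0.0003]), 'tau': array([  0.001 , -59.3839, -33.4207,   0.0697,   0.0235,  -0.0001]), 'tool_pos': array([0.2705, 0.5632, 0.404 ]), 'eef_rot': array([[ 0.433 ,  0.9014, -0.0005],
       [ 0.9014, -0.433 , -0.0012],
       [-0.0013,  0.    , -1.    ]]), 'contact_force': array([-0.3006,  0.0768,  0.0795]), 'torque': array([ 0.0046, -0.003 , -0.0186]), 'grip_width': 1.0014047069998167}
side [ 0.2244 -0.5711  0.9019] [ 0.3696  0.5841 -0.7227] 411.9368269511813
side wheel_axis 0.94 [249.3, 218.1]
side handle_center 0.81 [223.3, 203.5]
side valve 0.66 [252.2, 244.0]
side spray_can 0.84 [295.7, 203.0]
side spray_can 0.48 [250.6, 244.9]
side magnet 0.9 [343.3, 287.2]
side angle 0.85 [204.4, 194.8]
side angle 0.73 [250.9, 245.0]
top [0.4473 0.0499 1.1422] [ 0.1535  0.0135 -0.9881] 404.1279801024938
top wheel_axis 0.95 [272.2, 228.2]
top handle_center 0.55 [255.1, 245.1]
top handle_center 0.4 [275.1, 230.9]
top valve 0.49 [356.7, 193.2]
top spray_can 0.83 [245.0, 160.3]
top magnet 0.9 [358.0, 193.7]
top angle 0.71 [185.5, 241.1]
wheel_axis (array([0.5576, 0.089 , 0.1102]), np.float64(0.004680537606472939))
handle_center (array([0.5085, 0.1281, 0.1585]), np.float64(0.007945041752669758))
valve (array([ 0.5505, -0.0886,  0.243 ]), np.float64(0.15736371409648123))
spray_can (array([ 0.774 ,  0.1818, -0.0286]), np.float64(0.0064334347625544285))
magnet (array([ 0.6835, -0.1551, -0.0082]), np.float64(0.009750662457795862))
angle (array([0.5283, 0.334 , 0.0114]), np.float64(0.00010206482546661679))
```

View pics/side0.png

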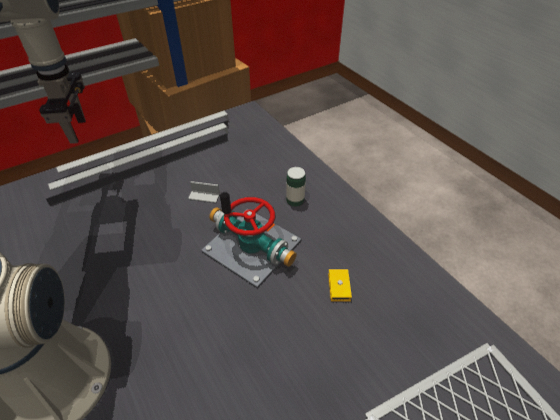

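View pics/top0.png

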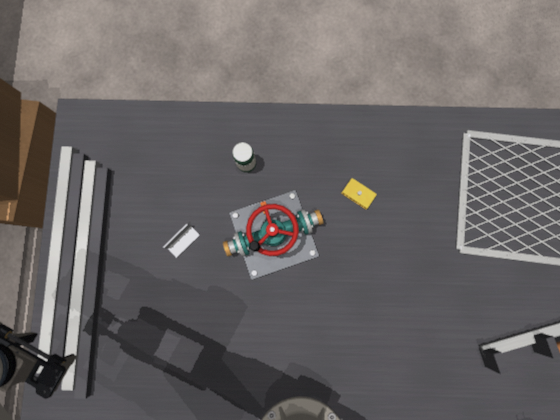

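The side view shows the black handle at about (225,203) and the wheel at (249,216). In the top view the handle is at (254,245), the hub at (272,230), the orange stripe at (263,204), the can at (244,157), the magnet at (359,194) and the angle at (183,240). Next I'll measure these properly.

```bash
python3 - <<'E'
from h import *
np.set_printoptions(precision=4,suppress=True)
C={n:cap(n) for n in('side','top')}
for n,c in C.items():
    im=c['frame'].astype(int); z=c['range_z']
    v,u=np.mgrid[:420,:560]; f=K(c)
    W=np.linalg.inv(c['world_to_cam'])
    pts=np.stack([(u-c['cx'])/f*z,(v-c['cy'])/f*z,z,np.ones_like(z)],-1)@W.T
    R,G,B=im[...,0],im[...,1],im[...,2]
    near=(z>0)&(np.hypot(pts[...,0]-.555,pts[...,1]-.09)<.12)
    red=near&(R>110)&(G<60)&(B<60)&(pts[...,2]>.09)
    p=pts[red][:,:3]
    print(n,'red',len(p),np.percentile(p[:,2],[5,50,95]))
    # circle: fit rim, by lsq
    from scipy.optimize import least_squares
    q=p[p[:,2]>np.percentile(p[:,2],20)]
    fn=lambda a:np.hypot(q[:,0]-a[0],q[:,1]-a[1])-.06
    m=least_squares(fn,[.557,.089],loss='soft_l1',f_scale=.004);print('centre',m.x)
    blk=near&(im.max(-1)<45)&(pts[...,2]>.137)
    b=pts[blk][:,:3]; 
    if len(b):print('blk',len(b),np.median(b,0),b.min(0),b.max(0)); vv,uu=np.where(blk);print(uu.min(),uu.max(),vv.min(),vv.max())
    t=b[b[:,2]>.185]; 
    if len(t):print('top',len(t),t.mean(0), (t.min(0)+t.max(0))/2)
    org=near&(R>150)&(G>50)&(G<140)&(B<70)&(pts[...,2]<.03)
    if org.any():print('stripe',org.sum(),pts[org][:,:3].mean(0))
    for l in('handle','wheel'):
        for r in manip.masks_of(n,l)[:1]:
            print(l,r['p'],r['rect'],r['mask'].sum());h=pts[r['mask']&near];
            if len(h):print(np.median(h,0))
    cv2.imwrite(f'pics/{n}_crop.png',cv2.resize(c['frame'][170:290,190:320,::-1],None,fx=5,fy=5,interpolation=cv2.INTER_CUBIC))
E
```

```text
side red 692 [0.1259 0.1306 0.1337]
centre [0.553  0.0847]
blk 167 [0.5053 0.1175 0.173 ] [0.497  0.113  0.1372] [0.5176 0.1324 0.1955]
220 230 193 212
top 52 [0.5067 0.1212 0.1913] [0.5065 0.1227 0.1904]
stripe 14 [0.6305 0.1081 0.0121]
handle 0.44 [222.3, 193.7, 234.3, 215.8] 195
[0.5058 0.1176 0.1726 1.    ]
wheel 0.67 [218.7, 192.7, 272.2, 235.7] 1096
[0.5431 0.0933 0.131  1.    ]
top red 827 [0.1274 0.1314 0.135 ]
centre [0.5542 0.0885]
blk 39 [0.5058 0.1202 0.192 ] [0.4985 0.1149 0.1756] [0.5198 0.1365 0.1952]
250 259 241 250
top 36 [0.5073 0.1239 0.1921] [0.5091 0.1257 0.1905]
stripe 20 [0.6353 0.1219 0.0113]
wheel 0.81 [245.4, 205.4, 299.7, 256.9] 1130
[0.5493 0.0901 0.1314 1.    ]
```

View pics/top_crop.png

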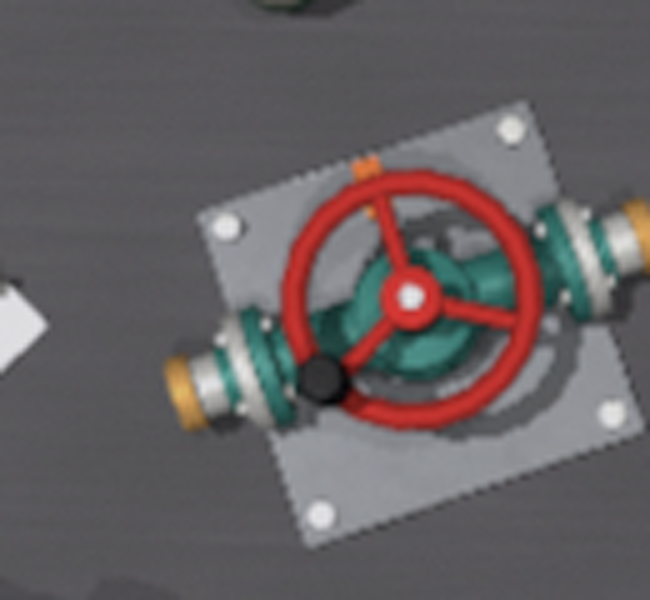

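Call:
{"method": "jog_arm", "body": {"rows": "-0.3 0.4 0 0 1; -0.9 1.25 0 0 1; -1.6 2.2 0 0 1; -2.3 3.2 0 0 1; -3.0 4.15 0 0 1; -3.7 5.1 0 0 1; -4.4 6.05 0 0 1; -4.9 6.75 0 0 1", "newtons": 40}}

```text
time: 2.0
tool_pos: [0.4691, 0.1931, 0.4048]
eef_rot: [[0.434, 0.901, 0.0], [0.901, -0.434, -0.0], [-0.0, 0.0, -1.0]]
contact_force: [1.1, 0.2, -0.6]
grip_width: 0.999
```

Call:
{"method": "jog_arm", "body": {"rows": "-0.4 0.6 0 0 1; -0.8 1.1 0 0 1; -0.97 1.34 0 0 1; -0.97 1.34 0 0 1; -0.97 1.34 0 0 1"}}

```text
time: 2.62
tool_pos: [0.5077, 0.1242, 0.4046]
eef_rot: [[0.433, 0.902, -0.0], [0.902, -0.433, 0.0], [0.0, -0.0, -1.0]]
contact_force: [-0.4, -0.4, 0.0]
grip_width: 1.0
```

```bash
python3 - <<'E'
from h import *
np.set_printoptions(precision=4,suppress=True)
s=manip.sense();print(s['time'],s['tool_pos'],s['contact_force'],s['eef_rot'])
c=cap('side');cap('top')
cv2.imwrite('pics/s1.png',cv2.resize(c['frame'][120:270,150:350,::-1],None,fx=4,fy=4,interpolation=cv2.INTER_CUBIC))
d=np.array([.508,.1235,.336])-s['tool_pos'];print(d,s['eef_rot'].T@d/.05)
E
```

```text
2.625 [0.5077 0.1242 0.4046] [-0.4107 -0.4152  0.0296] [[ 0.4327  0.9015 -0.0003]
 [ 0.9015 -0.4327  0.0002]
 [ 0.0001 -0.0004 -1.    ]]
[ 0.0003 -0.0007 -0.0686] [-0.01    0.012   1.3728]
```

View pics/s1.png

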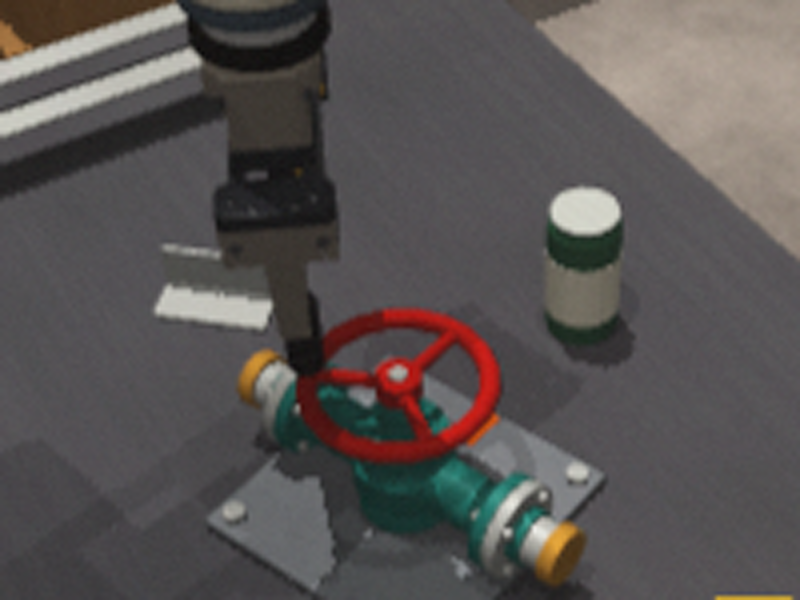

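The gripper is over the handle, with the near finger hiding it at about (305,350) in the crop. I'm going down to grip it.

Call:
{"method": "jog_arm", "body": {"rows": "0 0 0.3 0 1; 0 0 0.7 0 1; 0 0 1.1 0 1; 0 0 1.35 0 1; 0 0 1.35 0 1"}}

```text
time: 3.35
tool_pos: [0.5077, 0.1238, 0.336]
eef_rot: [[0.433, 0.902, -0.002], [0.902, -0.433, -0.0], [-0.001, -0.002, -1.0]]
contact_force: [-0.1, -0.4, 0.2]
grip_width: 0.998
```

Call:
{"method": "jog_arm", "body": {"rows": "0 0 0 0 -1; 0 0 0 0 -1; 0 0 0 0 -1; 0 0 0 0 -1; 0 0 0 0 -1; 0 0 0 0 -1", "newtons": 40}}

```text
time: 4.1
tool_pos: [0.5081, 0.1237, 0.3372]
eef_rot: [[0.433, 0.901, -0.0], [0.901, -0.433, -0.0], [-0.0, 0.0, -1.0]]
contact_force: [-0.3, -0.0, 0.6]
grip_width: 0.371
```

```bash
python3 - <<'E'
from h import *
np.set_printoptions(precision=4,suppress=True)
s=manip.sense();print(s['time'],s['tool_pos'],s['contact_force'],s['torque'],s['grip_width'])
c=cap('top')
cv2.imwrite('pics/s2.png',cv2.resize(c['frame'][150:300,170:370,::-1],None,fx=4,fy=4,interpolation=cv2.INTER_CUBIC))
E
```

```text
4.1 [0.5081 0.1237 0.3372] [-0.2743 -0.0062  0.5726] [ 0.022   0.0025 -0.0021] 0.3711559805932435
```

View pics/s2.png

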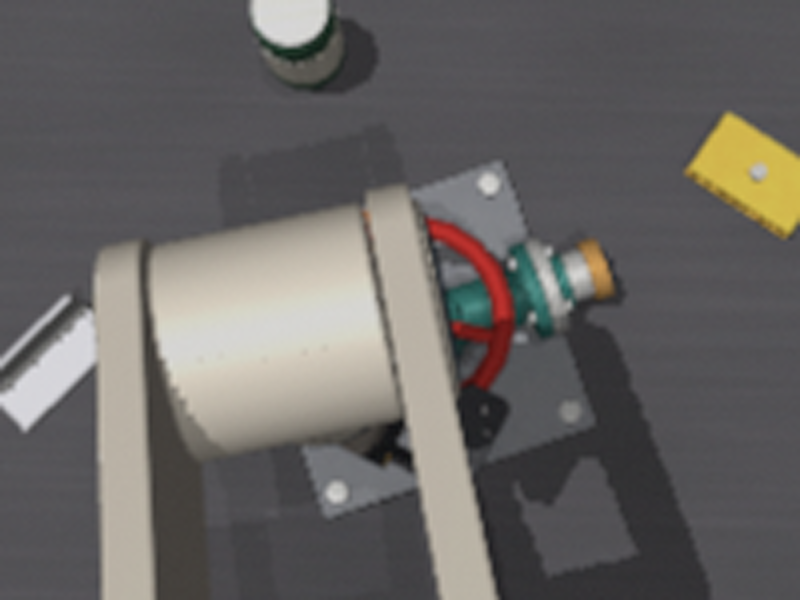

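The top view only shows the arm over the wheel. The opening of 0.371 means the fingers are still closing, so I'll hold longer.

Call:
{"method": "jog_arm", "body": {"rows": "0 0 0 0 -1; 0 0 0 0 -1; 0 0 0 0 -1; 0 0 0 0 -1"}}

```text
time: 4.65
tool_pos: [0.5082, 0.1237, 0.3372]
eef_rot: [[0.433, 0.901, 0.0], [0.901, -0.433, 0.0], [0.0, 0.0, -1.0]]
contact_force: [-0.2, 2.2, -0.6]
grip_width: 0.252
```

```bash
cat > plan.py <<'E'
import sys
from h import *
# usage: cx cy step_deg n [start_deg from current commanded]; 
def plan(cx,cy,a0,step,n,r=.06,offset=None):
    s=manip.sense(); R=s['eef_rot']
    X=np.array([.433,.9014]);Y=np.array([.9014,-.433])
    p0=np.array([cx,cy])+r*np.array([np.cos(np.radians(a0)),np.sin(np.radians(a0))])
    out=[]
    for k in range(1,n+1):
        a=np.radians(a0+step*k); d=np.array([cx,cy])+r*np.array([np.cos(a),np.sin(a)])-p0
        out.append('%.2f %.2f 0 0 -1'%(d@X/.05,d@Y/.05))
    print(p0,'; '.join(out))
if __name__=='__main__':
    a=list(map(float,sys.argv[1:])); plan(a[0],a[1],a[2],a[3],int(a[4]))
E
python3 -c "
import math;print(math.degrees(math.atan2(.1237-.0865,.5082-.554)),math.hypot(.1237-.0865,.5082-.554))"
python3 plan.py .5545 .0865 141 -6 8
```

```text
140.91556166276706 0.05900406765639134
[0.50787124 0.12425922] 0.12 0.04 0 0 -1; 0.24 0.08 0 0 -1; 0.35 0.14 0 0 -1; 0.45 0.21 0 0 -1; 0.55 0.29 0 0 -1; 0.63 0.39 0 0 -1; 0.71 0.49 0 0 -1; 0.78 0.59 0 0 -1
```

Call:
{"method": "jog_arm", "body": {"rows": "0.12 0.04 0 0 -1; 0.24 0.08 0 0 -1; 0.35 0.14 0 0 -1; 0.45 0.21 0 0 -1; 0.55 0.29 0 0 -1; 0.63 0.39 0 0 -1; 0.71 0.49 0 0 -1; 0.78 0.59 0 0 -1"}}

```text
time: 5.65
tool_pos: [0.5522, 0.1468, 0.3372]
eef_rot: [[0.433, 0.901, 0.001], [0.901, -0.433, 0.001], [0.001, -0.0, -1.0]]
contact_force: [-2.7, 3.2, 2.6]
grip_width: 0.256
```

Call:
{"method": "jog_arm", "body": {"rows": "0 0 0 0 -1; 0 0 0 0 -1"}}

```text
time: 5.9
tool_pos: [0.5526, 0.1467, 0.3373]
eef_rot: [[0.433, 0.901, 0.003], [0.901, -0.433, 0.001], [0.002, 0.002, -1.0]]
contact_force: [1.2, 6.5, -1.1]
grip_width: 0.253
```

```bash
python3 plan.py .5545 .0865 93 -6 8
```

```text
[0.55135984 0.14641777] 0.05 0.11 0 0 -1; 0.10 0.23 0 0 -1; 0.13 0.35 0 0 -1; 0.14 0.48 0 0 -1; 0.15 0.60 0 0 -1; 0.14 0.73 0 0 -1; 0.11 0.85 0 0 -1; 0.08 0.97 0 0 -1
```

Call:
{"method": "jog_arm", "body": {"rows": "0.05 0.11 0 0 -1; 0.10 0.23 0 0 -1; 0.13 0.35 0 0 -1; 0.14 0.48 0 0 -1; 0.15 0.60 0 0 -1; 0.14 0.73 0 0 -1; 0.11 0.85 0 0 -1; 0.08 0.97 0 0 -1"}}

```text
time: 6.9
tool_pos: [0.598, 0.129, 0.3373]
eef_rot: [[0.433, 0.901, 0.002], [0.901, -0.433, 0.001], [0.002, 0.002, -1.0]]
contact_force: [0.4, 3.2, -0.2]
grip_width: 0.255
```

Call:
{"method": "jog_arm", "body": {"rows": "0 0 0 0 -1; 0 0 0 0 -1"}}

```text
time: 7.15
tool_pos: [0.5981, 0.1287, 0.3373]
eef_rot: [[0.433, 0.901, 0.003], [0.901, -0.433, 0.0], [0.002, 0.003, -1.0]]
contact_force: [5.2, 2.3, -3.8]
grip_width: 0.253
```

```bash
python3 plan.py .5545 .0875 45 -4 8; python3 -c "
import math;print(math.degrees(math.atan2(.1467-.0875,.5526-.5545)))"
```

```text
[0.59692641 0.12992641] -0.03 0.08 0 0 -1; -0.07 0.15 0 0 -1; -0.11 0.23 0 0 -1; -0.15 0.30 0 0 -1; -0.20 0.36 0 0 -1; -0.26 0.43 0 0 -1; -0.32 0.49 0 0 -1; -0.38 0.54 0 0 -1
91.83825381631787
```

Call:
{"method": "jog_arm", "body": {"rows": "-0.03 0.08 0 0 -1; -0.07 0.15 0 0 -1; -0.11 0.23 0 0 -1; -0.15 0.30 0 0 -1; -0.20 0.36 0 0 -1; -0.23 0.40 0 0 -1; -0.23 0.40 0 0 -1"}}

```text
time: 8.02
tool_pos: [0.6108, 0.1095, 0.3372]
eef_rot: [[0.433, 0.901, 0.002], [0.901, -0.433, -0.0], [0.001, 0.002, -1.0]]
contact_force: [5.0, 1.2, -2.4]
grip_width: 0.254
```

Call:
{"method": "jog_arm", "body": {"rows": "-0.03 0.03 0 0 -1; -0.06 0.06 0 0 -1; -0.06 0.06 0 0 -1"}}

```text
time: 8.4
tool_pos: [0.6117, 0.1072, 0.3373]
eef_rot: [[0.434, 0.901, 0.001], [0.901, -0.434, 0.004], [0.004, -0.001, -1.0]]
contact_force: [2.5, 12.7, -2.0]
grip_width: 0.254
```

Call:
{"method": "jog_arm", "body": {"rows": "-0.04 0.03 0 0 -1; -0.07 0.05 0 0 -1; -0.07 0.05 0 0 -1"}}

```text
time: 8.78
tool_pos: [0.612, 0.1057, 0.3373]
eef_rot: [[0.434, 0.901, 0.0], [0.901, -0.434, 0.009], [0.008, -0.004, -1.0]]
contact_force: [-1.5, 31.3, -0.7]
grip_width: 0.253
```

Call:
{"method": "jog_arm", "body": {"rows": "0 0 0 0 -1; 0 0 0 0 -1; 0 0 0 0 -1"}}

```text
time: 9.15
tool_pos: [0.612, 0.1058, 0.3372]
eef_rot: [[0.434, 0.901, 0.0], [0.901, -0.434, 0.009], [0.008, -0.004, -1.0]]
contact_force: [-1.7, 31.0, -1.5]
grip_width: 0.253
```

```bash
python3 - <<'E'
from h import *
c=cap('side')
cv2.imwrite('pics/s3.png',cv2.resize(c['frame'][120:270,150:350,::-1],None,fx=4,fy=4,interpolation=cv2.INTER_CUBIC))
print(manip.sense()['contact_force'],manip.sense()['tool_pos'])
E
```

```text
[-1.84541715 30.53263745 -0.89088536] [0.611972   0.10574387 0.33724629]
```

View pics/s3.png

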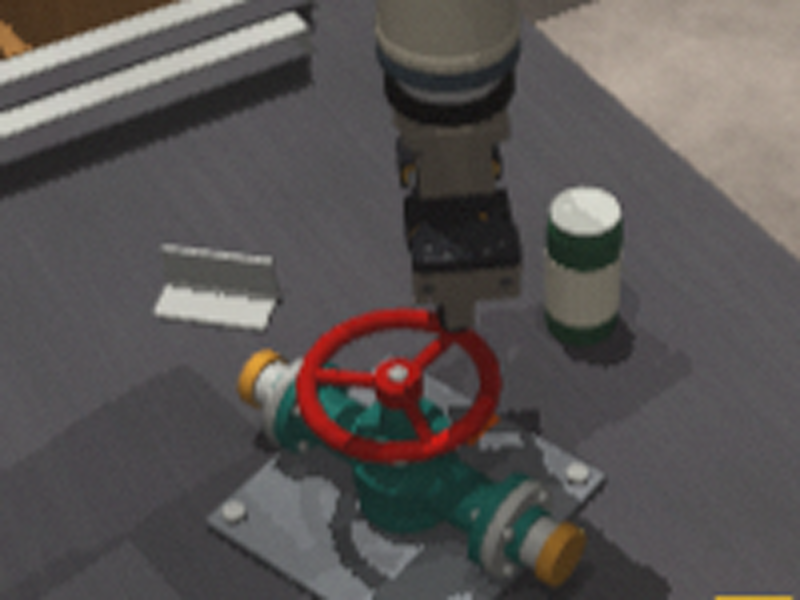

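The side view shows the gripped handle over the orange stripe (crop about (485,430)), and the force rises firmly to 31 N, so the wheel is on its stop. I'll plan the two turns back.

```bash
python3 - <<'E'
import numpy as np
X=np.array([.433,.9014]);Y=np.array([.9014,-.433]);c=np.array([.555,.0875])
P=lambda a:c+.06*np.array([np.cos(np.radians(a)),np.sin(np.radians(a))])
def rows(p0,a0):
    print('; '.join('%.2f %.2f 0 0 -1'%((P(a0+15*k)-p0)@X/.05,(P(a0+15*k)-p0)@Y/.05) for k in range(1,9)))
rows(np.array([.612,.1012]),19);rows(P(139),139);rows(P(259),259);rows(P(19),19);print(P(139),P(259),P(19))
E
```

```text
0.30 -0.30 0 0 -1; 0.42 -0.59 0 0 -1; 0.46 -0.90 0 0 -1; 0.42 -1.21 0 0 -1; 0.30 -1.50 0 0 -1; 0.11 -1.75 0 0 -1; -0.13 -1.94 0 0 -1; -0.42 -2.07 0 0 -1
-0.31 -0.04 0 0 -1; -0.62 -0.00 0 0 -1; -0.91 0.11 0 0 -1; -1.16 0.30 0 0 -1; -1.35 0.55 0 0 -1; -1.47 0.84 0 0 -1; -1.52 1.15 0 0 -1; -1.48 1.46 0 0 -1
0.12 0.29 0 0 -1; 0.31 0.54 0 0 -1; 0.55 0.73 0 0 -1; 0.84 0.85 0 0 -1; 1.15 0.90 0 0 -1; 1.46 0.86 0 0 -1; 1.75 0.74 0 0 -1; 2.00 0.55 0 0 -1
0.19 -0.25 0 0 -1; 0.31 -0.54 0 0 -1; 0.36 -0.85 0 0 -1; 0.32 -1.16 0 0 -1; 0.20 -1.45 0 0 -1; 0.01 -1.70 0 0 -1; -0.24 -1.89 0 0 -1; -0.53 -2.01 0 0 -1
[0.50971743 0.12686354] [0.54355146 0.02860237] [0.61173111 0.10703409]
```

Call:
{"method": "jog_arm", "body": {"rows": "0.30 -0.30 0 0 -1; 0.42 -0.59 0 0 -1; 0.46 -0.90 0 0 -1; 0.42 -1.21 0 0 -1; 0.30 -1.50 0 0 -1; 0.11 -1.75 0 0 -1; -0.13 -1.94 0 0 -1; -0.42 -2.07 0 0 -1"}}

```text
time: 10.2
tool_pos: [0.5095, 0.1268, 0.3373]
eef_rot: [[0.433, 0.902, 0.003], [0.902, -0.433, -0.0], [0.001, 0.003, -1.0]]
contact_force: [12.0, -7.6, -7.1]
grip_width: 0.253
```

Call:
{"method": "jog_arm", "body": {"rows": "0 0 0 0 -1; 0 0 0 0 -1"}}

```text
time: 10.45
tool_pos: [0.5095, 0.1263, 0.3372]
eef_rot: [[0.433, 0.901, 0.001], [0.901, -0.433, -0.001], [-0.001, 0.002, -1.0]]
contact_force: [5.0, -6.4, -1.4]
grip_width: 0.255
```

Call:
{"method": "jog_arm", "body": {"rows": "-0.31 -0.04 0 0 -1; -0.62 0.00 0 0 -1; -0.91 0.11 0 0 -1; -1.16 0.30 0 0 -1; -1.35 0.55 0 0 -1; -1.47 0.84 0 0 -1; -1.52 1.15 0 0 -1; -1.48 1.46 0 0 -1"}}

```text
time: 11.45
tool_pos: [0.544, 0.0283, 0.3372]
eef_rot: [[0.433, 0.901, -0.001], [0.901, -0.433, -0.0], [-0.001, -0.001, -1.0]]
contact_force: [-3.2, 4.5, 3.8]
grip_width: 0.252
```

Call:
{"method": "jog_arm", "body": {"rows": "0 0 0 0 -1; 0 0 0 0 -1"}}

```text
time: 11.7
tool_pos: [0.544, 0.0286, 0.3372]
eef_rot: [[0.433, 0.902, 0.001], [0.902, -0.433, -0.001], [-0.001, 0.001, -1.0]]
contact_force: [1.0, -5.3, 2.7]
grip_width: 0.254
```

Forces stay small. Continuing round.

Call:
{"method": "jog_arm", "body": {"rows": "0.12 0.29 0 0 -1; 0.31 0.54 0 0 -1; 0.55 0.73 0 0 -1; 0.84 0.85 0 0 -1; 1.15 0.90 0 0 -1; 1.46 0.86 0 0 -1; 1.75 0.74 0 0 -1; 2.00 0.55 0 0 -1"}}

```text
time: 12.7
tool_pos: [0.6117, 0.1082, 0.3372]
eef_rot: [[0.433, 0.901, 0.001], [0.901, -0.433, 0.0], [0.0, 0.001, -1.0]]
contact_force: [0.3, -4.0, 3.5]
grip_width: 0.255
```

Call:
{"method": "jog_arm", "body": {"rows": "0 0 0 0 -1; 0 0 0 0 -1"}}

```text
time: 12.95
tool_pos: [0.6117, 0.1078, 0.3373]
eef_rot: [[0.433, 0.902, 0.001], [0.902, -0.433, 0.001], [0.001, 0.0, -1.0]]
contact_force: [3.4, 3.4, -1.1]
grip_width: 0.253
```

Call:
{"method": "jog_arm", "body": {"rows": "0.19 -0.25 0 0 -1; 0.31 -0.54 0 0 -1; 0.36 -0.85 0 0 -1; 0.32 -1.16 0 0 -1; 0.20 -1.45 0 0 -1; 0.01 -1.70 0 0 -1; -0.24 -1.89 0 0 -1; -0.53 -2.01 0 0 -1"}}

```text
time: 13.95
tool_pos: [0.5091, 0.1261, 0.3373]
eef_rot: [[0.433, 0.902, 0.002], [0.902, -0.433, -0.001], [0.0, 0.002, -1.0]]
contact_force: [11.9, -7.2, -5.9]
grip_width: 0.252
```

Call:
{"method": "jog_arm", "body": {"rows": "0 0 0 0 -1; 0 0 0 0 -1"}}

```text
time: 14.2
tool_pos: [0.509, 0.1257, 0.3372]
eef_rot: [[0.433, 0.901, 0.0], [0.901, -0.433, -0.002], [-0.001, 0.001, -1.0]]
contact_force: [5.0, -6.1, -0.7]
grip_width: 0.254
```

Call:
{"method": "jog_arm", "body": {"rows": "-0.31 -0.04 0 0 -1; -0.62 0.00 0 0 -1; -0.91 0.11 0 0 -1; -1.16 0.30 0 0 -1; -1.35 0.55 0 0 -1; -1.47 0.84 0 0 -1; -1.52 1.15 0 0 -1; -1.48 1.46 0 0 -1"}}

```text
time: 15.2
tool_pos: [0.5427, 0.0284, 0.3372]
eef_rot: [[0.434, 0.901, -0.002], [0.901, -0.434, 0.001], [-0.0, -0.002, -1.0]]
contact_force: [-2.1, 7.0, 4.7]
grip_width: 0.254
```

Call:
{"method": "jog_arm", "body": {"rows": "0 0 0 0 -1; 0 0 0 0 -1"}}

```text
time: 15.45
tool_pos: [0.5433, 0.0285, 0.3372]
eef_rot: [[0.433, 0.901, 0.0], [0.901, -0.433, -0.0], [-0.0, 0.001, -1.0]]
contact_force: [2.4, -0.1, 1.7]
grip_width: 0.251
```

Call:
{"method": "jog_arm", "body": {"rows": "0.12 0.29 0 0 -1; 0.31 0.54 0 0 -1; 0.55 0.73 0 0 -1; 0.84 0.85 0 0 -1; 1.15 0.90 0 0 -1; 1.46 0.86 0 0 -1; 1.75 0.74 0 0 -1; 2.00 0.55 0 0 -1"}}

```text
time: 16.45
tool_pos: [0.6118, 0.1079, 0.3372]
eef_rot: [[0.433, 0.901, 0.001], [0.901, -0.433, 0.0], [0.001, 0.001, -1.0]]
contact_force: [1.4, -3.6, 3.5]
grip_width: 0.253
```

Call:
{"method": "jog_arm", "body": {"rows": "0 0 0 0 -1; 0 0 0 0 -1; 0 0 0 0 -1; 0 0 0 0 -1"}}

```text
time: 16.95
tool_pos: [0.6117, 0.1072, 0.3373]
eef_rot: [[0.433, 0.901, 0.001], [0.901, -0.433, 0.002], [0.002, 0.0, -1.0]]
contact_force: [4.0, 3.4, 0.5]
grip_width: 0.254
```

```bash
python3 - <<'E'
from h import *
np.set_printoptions(precision=4,suppress=True)
C={n:cap(n) for n in('side','top')}
s=manip.sense();print(s['time'],s['tool_pos'],s['contact_force'],s['grip_width'])
cv2.imwrite('pics/s4.png',np.vstack([cv2.resize(C[n]['frame'][130:280,150:400,::-1],None,fx=2,fy=2,interpolation=cv2.INTER_CUBIC) for n in C]))
P={}
for n in C:
    for l in('spray_can','magnet','angle'):
        r=manip.pinpoint(n,l)
        if r:print(n,l,r[0]['p'],r[0]['centre'])
E
```

```text
17.05 [0.6118 0.1072 0.3373] [ 5.2702  3.9354 -0.6313] 0.2514296398449321
side spray_can 0.71 [295.2, 199.8]
side magnet 0.83 [341.1, 286.8]
side angle 0.72 [206.5, 196.1]
top magnet 0.66 [357.0, 191.0]
top angle 0.68 [182.9, 240.8]
```

View pics/s4.png

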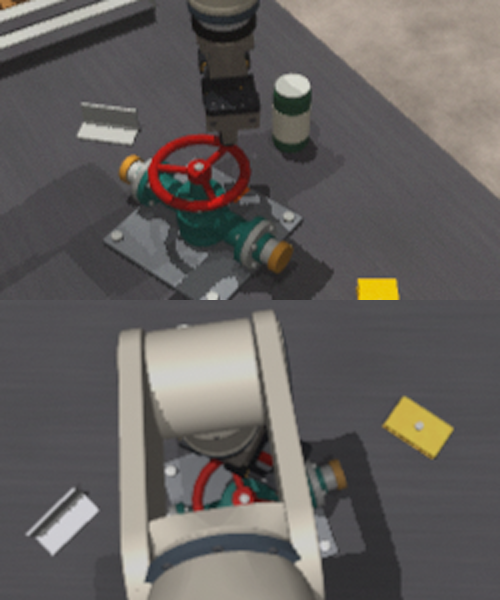

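The fingers are still on the handle over the stripe direction, with the spokes as they were at shut, and the bystanders have not moved. Handing in.

```bash
python3 -c "
from bench import manip
print(manip.sign_off()); print(manip.sense()['grip_width'])"
```

```text
the job is handed in; nothing more can be done
None
the job is handed in; nothing more can be done
```

I closed the valve by its black handle onto the stop, then backed it off two full turns counter-clockwise. I handed the job in at about 17 s, still gripping the handle at 40 N.

- **Shut:** turning clockwise by about 2.1 rad brought it to a firm stop. The force rose to 31 N, with the handle over the orange stripe, and I held it there for about 0.4 s.
- **Two turns back:** forces stayed small on the way (up to about 16 N). The grasp point ended at (0.612, 0.107), within about 1 mm of where I estimate the handle stood at shut. That puts the wheel at roughly 12.57 rad, worked out from the arm's position because the joint angle cannot be read directly.
- **Grip:** the opening read 0.25 (23 mm on the 24 mm handle) throughout, so it did not slip off.
- **Can, magnet and angle:** in the last pictures they are within a few pixels of where they started. The can was not found in the last top view, probably hidden by the arm, so I checked it only from the side.
- **Disagreement:** the networks' early "valve" position differed by 157 mm between the two cameras, so I ignored it. I used the depth fit and the contact forces for the wheel's axis instead.

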